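# Return the reference pieces to their outlined pads

## Task

The measuring machine's morning check is done: put the four steel reference pieces - ring gauge, setting plug, V-block and parallel bar - back on their pads, each standing as it stands now, wholly inside the white outline of its own shape and size, the V-block and the bar lying lengthwise along theirs. Do not shift the tin or the loupe that stand among them.

Things in the scene. Friction and masses are not known exactly. Their poses are not given: they have to be found in the camera images.
- ring_mid (a point): Ring gauge: plain steel ring, outside diameter 56 mm, bore 30 mm, 32 mm high, about 0.45 kg, standing flat, bore upwards. Point at its centre, half-way up (16 mm above its underside); z is its axis, up.
- plug_mid (a point): Setting plug: solid steel cylinder standing upright, diameter 34 mm, 48 mm high, about 0.35 kg, small dark centre mark on top. Point at its centre, half-way up (24 mm above its underside); z is its axis, up.
- vblock_mid (a point): V-block: steel block 40 mm wide (own x), 60 mm long (own y), 38 mm high, about 0.55 kg, with a 90 degree V groove, 14 mm deep and some 22 mm wide, along its length (y) in the top; its two long outer sides are flat. Point at its centre, half-way up (19 mm above its underside); z up.
- bar_mid (a point): Parallel bar: narrow steel bar on edge, 20 mm wide (own x), 80 mm long (own y), 35 mm high, about 0.45 kg, three dark round marks on top. Point at its centre, half-way up (17.5 mm above its underside); z up.
- pad_ring: Pad of the ring gauge. Fixed flat black rubber pad, 3 mm thick, 88 x 88 mm, with a white line 3 mm wide on its top: a large circle, 76 mm inside. Origin: centre of the pad's underside, on the bench (its top is 3 mm higher), under the middle of the outline; z up.
- pad_plug: Pad of the setting plug. Fixed flat black rubber pad, 3 mm thick, 66 x 66 mm, with a white line 3 mm wide on its top: a small circle, 54 mm inside. Origin: centre of the pad's underside, on the bench (its top is 3 mm higher), under the middle of the outline; z up.
- pad_vblock: Pad of the V-block. Fixed flat black rubber pad, 3 mm thick, 72 x 92 mm, with a white line 3 mm wide on its top: a broad rectangle, 60 mm (own x) by 80 mm (own y) inside. Origin: centre of the pad's underside, on the bench (its top is 3 mm higher), under the middle of the outline; z up, y along the outline's long side.
- pad_bar: Pad of the parallel bar. Fixed flat black rubber pad, 3 mm thick, 52 x 112 mm, with a white line 3 mm wide on its top: a long narrow rectangle, 40 mm (own x) by 100 mm (own y) inside. Origin: centre of the pad's underside, on the bench (its top is 3 mm higher), under the middle of the outline; z up, y along the outline's long side.
- tin: Bystander, loose: round flat tin with a blue lid, diameter 46 mm, 28 mm high. Origin: centre of its underside. Tin, loupe and a fixed green magnetic base (36 mm cube with a 5 mm stud) stand between the two rows in which pieces and pads are mixed; nothing within reach on the bench between the rows is taller than 50 mm.
- loupe: Bystander, loose: black inspection loupe standing upright, diameter 42 mm at the foot, 36 mm high, glass on top. Origin: centre of its underside.
Mind the look-alikes: they are no part of the job. Leave any blue or red look-alike of the pad_vblock alone.

How it is judged:
By the outcome, as a careful person would: the job done as asked, in the order asked, and still so for the second after the job is handed in, with the robot touching nothing.
It also fails if it takes over 115 s, if anything falls off the work surface, if the arm or the gripper's body presses on something with over 40 N, if the wrist force passes 120 N, or if a joint passes its speed limit or range.

## Robot

A 7-joint arm with a two-finger parallel gripper is mounted at the origin on the work surface. World frame = base frame: x ahead of the robot, y to its left, z up, the work surface at z = 0. Lengths are in mm, angles in rad, forces in N, time in s.
With the tool pointing down it reaches from about 425 to 950 mm from the base axis. Payload 4.7 kg.
Tool frame: the origin (TCP) lies midway between the tips of the shut fingers; the grasp point (between the pads) lies 19 mm behind it; z points along the fingers, y is the line along which they close (so a half turn about z gives the same grasp; the last joint's range is limited). The gripper opens to 87 mm and grips with 3 to 60 N. Pads are 19 mm wide; open, the fingers measure 117 mm over their backs; the gripper's body (75 mm by 190 mm) begins 51 mm behind the grasp point.
Start: joints at [-1.185, 0.469, -0.049, 1.532, 0.024, 1.141, -0.082], TCP at [271.992, 617.794, 222.573] pointing down, gripper open.
Joint ranges: [-2.59, 2.59], [-0.33, 1.99], [-1.39, 1.29], [0.1, 2.45], [-1.04, 4.18], [0.21, 1.99], [-2.66, 2.66]. Speed limits (rad/s): [2.57, 2.57, 3.14, 3.14, 3.14, 3.14, 3.14].

## Interface

Orientations are given as a 3x3 rotation matrix whose columns are the frame's x, y, z axes.
In Python, from workcell import ctrl gives the robot as it stands.
- The arm moves only by the tool jog_arm, never from a script. Its argument "increments" is a list of rows, each a list of 2 entries, a list of its own where there are three numbers: the shift along the tool's x, y, z in m, then the turn about the tool's z in degrees. In form: [[[x, y, z], twist], ...]. A call has 1 to 5 rows; each row is the pose to reach, as a shift and turn from the pose commanded when the call began, along the tool's axes at that moment; what a row does not reach only later rows make up. A row lasts 1/10 s, in which the tool goes at most 50 mm and 8.59 degrees, less where a joint would pass 70% of its speed; a pose out of reach is approached as far as the arm can. A call with a gripper value outside its range is refused whole. "claw" is the opening, from 0 (shut) to 1 (fully open), set as the call begins (left out, the last holds). The fingers move at their own pace and stop on an object; "grip_force" is the grip in N (left out, the last holds). Time passes only in rows, so rows that repeat a pose let the fingers close. It gives the time, the measured TCP pose, the force, the opening and the grip force at its end, in the units of the state.
- ctrl.get_state(): the state, without advancing time (a new reading comes with each control period).
- ctrl.get_image(name): name is "side" or "top" or "wrist"; returns a dict with "pixels" (420x560x3 uint8, red, green, blue), "camera_matrix" (3x3 intrinsics, pixels), "k1" (the pictures are not rectified: a ray, as slopes to the right and down, at radius r is drawn at 1 + k1 r^2 times it, then the intrinsics apply), "R" (3x3) and "t" (3): a world point X has camera coordinates R X + t; the wrist camera has in their place "T_tool_cam" (4x4, takes a point from camera to tool coordinates, whose origin is the TCP and whose axes are the flange's). Camera axes: x right, y down, z forward; pixel columns grow to the right and rows downward; lengths in mm; the calibration is good to about 2 mm. A picture is of the moment at which its call begins: read the wrist's pose just before it. There is no depth.
- ctrl.finish_job(): hands the job in; it is judged then, once.
Trained networks look in a picture, given as the dict that the camera call returned (one of the last four; its "shot" number tells which), for a name from the list of things; names that differ only in an ending like _2 or _b are one class to them, and where a whole thing is asked for, a point or a joint stands for the part that bears it (a point fixed in the world has none). Each returns a list of dicts, best first, with "p" (0 to 1); they miss things now and then, are a little off and sometimes report something else, mostly with a low value. They report only what shows in the picture. A call takes as long as a camera call. They do not tell look-alikes from the thing itself.
- ctrl.spot_in(target, picture): "rect" ([left, top, right, bottom] in pixels, round what is visible of it).
- ctrl.silhouettes(target, picture): "mask" (420x560 bool, what is visible of it) and "rect" ([left, top, right, bottom] in pixels, round what is visible of it).
- ctrl.tip_of(target, picture): "point" ([row, column] in pixels: a listed point, or the origin of a listed thing).
The state is a dict: "clock": time; "joint_positions": joint angles; "qd": joint speeds; "joint_torque": joint torques, N m; "eef_pos": TCP position; "tcp_rot": TCP orientation; "contact_force": force on the tool from outside, world axes, zero at the start; "torque": the same for the moment, N m; "grip_width": opening from 0.0 (shut) to 1.0 (fully open); "grip_force": force on a finger pad.
Only numpy, scipy, OpenCV 4.12 (cv2) and the standard library are available. Lean on these libraries where they do the work, as an engineer would, in place of code of your own. Each camera call takes 0.05 s, during which the arm holds its last target. There are 200 camera calls.

## Working session

There is one attempt and no reset: what is moved stays moved. The work goes in short steps, Python scripts to look and compute and a tool call to move; the robot and the scene stay as the last step left them, time stands still between calls to the robot, and variables do not carry over. Pictures are saved under pics/ and viewed, at most 14 in all, crops included, and the job is handed in when it is done.

Besides the shell and the picture viewer there is one more tool, called as name([rows], argument=value, ...), one row to a line, values as JSON. jog_arm: Moves the arm, as the interface text tells. Its arguments: {"type":"object","properties":{"increments":{"type":"array"},"claw":{"type":"number"},"grip_force":{"type":"number"}},"required":["increments"]}

```bash
ls; mkdir -p pics; python3 - <<'E'
from workcell import ctrl
import cv2,numpy as np
s=ctrl.get_state();print({k:np.round(v,3).tolist() for k,v in s.items()})
for n in ("top","side"):
    p=ctrl.get_image(n);cv2.imwrite(f"pics/{n}0.png",p["pixels"][:,:,::-1])
    print(n,p["camera_matrix"],p["k1"],p["R"],p["t"])
    if n=="top":
        for t in "ring_mid plug_mid vblock_mid bar_mid pad_ring pad_plug pad_vblock pad_bar tin loupe".split():
            print(t,[(np.round(d["point"]).tolist(),round(d["p"],2)) for d in ctrl.tip_of(t,p)][:4])
p=ctrl.get_image("wrist");print(p["T_tool_cam"],p["camera_matrix"],p["k1"])
E
```

```text
pics
{'clock': 0.0, 'joint_positions': [-1.185, 0.469, -0.049, 1.534, 0.024, 1.141, -0.082], 'qd': [-0.001, 0.001, -0.0, -0.0, -0.001, -0.0, -0.001], 'joint_torque': [-0.0, -50.797, -0.081, -23.616, -0.061, 0.038, 0.0], 'eef_pos': [271.785, 617.208, 221.48], 'tcp_rot': [[-0.915, 0.403, -0.001], [0.403, 0.915, -0.002], [-0.0, -0.002, -1.0]], 'contact_force': [-1.145, 0.965, 0.273], 'torque': [0.035, 0.02, -0.024], 'grip_force': 0.0, 'grip_width': 1.003}
top [[540.1506104    0.         278.89014012]
 [  0.         540.1506104  209.75285773]
 [  0.           0.           1.        ]] 0.06975205817766217 [[ 0.02386811 -0.99932897  0.02778346]
 [-0.99250215 -0.02701916 -0.11920338]
 [ 0.11987408 -0.02472999 -0.99248105]] [  -1.38905276  480.89572924 1086.15848681]
ring_mid [([149.0, 139.0], 0.72)]
plug_mid [([212.0, 135.0], 0.79), ([222.0, 243.0], 0.72)]
vblock_mid []
bar_mid [([144.0, 342.0], 0.81)]
pad_ring [([142.0, 248.0], 0.72)]
pad_plug [([221.0, 331.0], 0.77), ([188.0, 290.0], 0.16)]
pad_vblock [([222.0, 245.0], 0.63), ([294.0, 105.0], 0.6)]
pad_bar [([231.0, 427.0], 0.63)]
tin [([176.0, 189.0], 0.95), ([142.0, 247.0], 0.62)]
loupe [([187.0, 288.0], 0.9)]
side [[493.41546426   0.         283.20931535]
 [  0.         493.41546426 209.520844  ]
 [  0.           0.           1.        ]] 0.03626556747679656 [[ 0.99672159 -0.07963947  0.01426967]
 [-0.03477663 -0.58095111 -0.81319517]
 [ 0.07305241  0.81003294 -0.58181611]] [-464.84714462   64.53389239 1198.39222838]
[[ 3.81044526e-04 -9.65268843e-01 -2.61258333e-01  7.12685540e+01]
 [ 9.99999908e-01  3.15831120e-04  2.91598549e-04 -1.35020355e-02]
 [-1.98957482e-04 -2.61258420e-01  9.65268874e-01 -1.61820885e+02]
 [ 0.00000000e+00  0.00000000e+00  0.00000000e+00  1.00000000e+00]] [[324.97273744   0.         279.68795428]
 [  0.         324.97273744 214.54685382]
 [  0.           0.           1.        ]] -0.01640491901770799
```

View pics/top0.png

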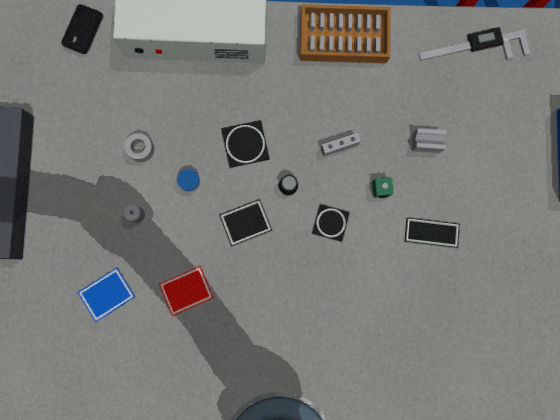

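View pics/side0.png

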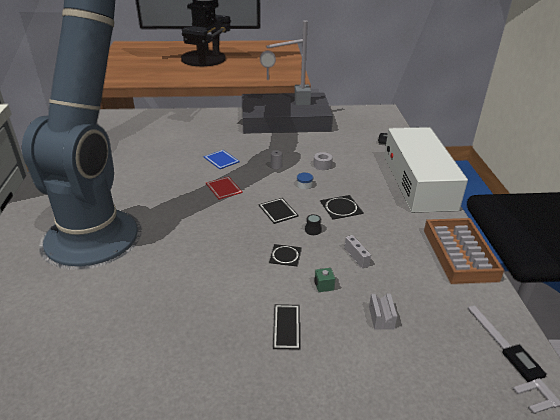

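Top view: the ring is at (139,146), the plug at (133,213), the bar at (341,143) and the V-block at (430,138). The pads are ring (245,144), V-block (245,222), plug (331,222) and bar (432,232).

These could be taken for the wrong thing:
- **V-block pad:** black (245,222), blue (106,294) or red (186,290). I choose the black one.
- **Ring:** steel ring (139,146), tin (188,180) or the circle pad (245,144). I choose the steel ring.
- **Plug:** steel cylinder (133,213) or loupe (288,184). I choose the steel cylinder.
- **Bar:** steel bar (341,143) or the rack pegs (345,33). I choose the steel bar.

Next is one close crop plus a first measurement.

```bash
cat > h.py <<'E'
from workcell import ctrl
import cv2,numpy as np
def shot(n):
    s=ctrl.get_state(); p=ctrl.get_image(n)
    if n=="wrist":
        T=np.eye(4);T[:3,:3]=s["tcp_rot"];T[:3,3]=s["eef_pos"]
        W=T@np.array(p["T_tool_cam"]); p["Rwc"],p["c"]=W[:3,:3],W[:3,3]
    else:
        p["Rwc"]=np.array(p["R"]).T; p["c"]=-p["Rwc"]@np.array(p["t"])
    return p
def world(p,uv,z):
    "pixels (col,row) -> world xy on plane z"
    u=cv2.undistortPoints(np.array(uv,float).reshape(-1,1,2),np.array(p["camera_matrix"]),np.array([p["k1"],0,0,0,0])).reshape(-1,2)
    d=np.c_[u,np.ones(len(u))]@p["Rwc"].T
    return (p["c"]+d*((z-p["c"][2])/d[:,2])[:,None])[:,:2]
def tip(p,n,z,k=3):
    return [(world(p,[d["point"][::-1]],z)[0].round(1).tolist(),np.round(d["point"]).tolist(),round(d["p"],2)) for d in ctrl.tip_of(n,p)[:k]]
def rect(p,m,z):
    "min area rect of mask on plane z: centre, sides, angle of the long side (deg, world)"
    cs,_=cv2.findContours(m.astype(np.uint8),cv2.RETR_EXTERNAL,cv2.CHAIN_APPROX_NONE)
    c=max(cs,key=cv2.contourArea).reshape(-1,2)
    w=world(p,c,z).astype(np.float32); r=cv2.minAreaRect(w); b=cv2.boxPoints(r)
    e=b[1]-b[0]; f=b[2]-b[1]; l=e if np.hypot(*e)>np.hypot(*f) else f
    return np.round(r[0],1).tolist(),np.round(sorted(r[1]),1).tolist(),round(float(np.degrees(np.arctan2(l[1],l[0]))%180),1)
def sil(p,n,z,k=3):
    return [(rect(p,d["mask"],z),np.round(d["rect"]).tolist(),round(d["p"],2)) for d in ctrl.silhouettes(n,p)[:k]]
E
python3 - <<'E'
from h import *
p=shot("top")
cv2.imwrite("pics/crop.png",cv2.resize(p["pixels"][100:330,70:470,::-1],None,fx=2,fy=2,interpolation=cv2.INTER_CUBIC))
Z=dict(ring_mid=(16,32),plug_mid=(24,48),vblock_mid=(19,38),bar_mid=(17.5,35),pad_ring=(0,3),pad_plug=(0,3),pad_vblock=(0,3),pad_bar=(0,3),tin=(0,28),loupe=(0,36))
for n,(z,t) in Z.items(): print(n,tip(p,n,z,2),"\n    S",sil(p,n,t,3))
E
```

```text
ring_mid [([604.9, 302.4], [148.0, 141.0], 0.82)] 
    S [(([602.5, 302.5], [53.7, 61.8], 48.7), [123.0, 134.0, 155.0, 163.0], 0.76)]
plug_mid [([465.0, 306.6], [214.0, 134.0], 0.72)] 
    S [(([463.4, 301.0], [31.0, 42.2], 64.8), [122.0, 203.0, 145.0, 221.0], 0.57)]
vblock_mid [([637.8, -302.0], [141.0, 428.0], 0.88)] 
    S [(([633.4, -296.9], [49.1, 68.6], 89.9), [413.0, 131.0, 444.0, 154.0], 0.97)]
bar_mid [([628.5, -112.7], [143.0, 339.0], 0.93), ([543.1, 197.6], [178.0, 190.0], 0.49)] 
    S [(([622.2, -113.7], [24.7, 86.7], 110.3), [322.0, 133.0, 361.0, 155.0], 0.69)]
pad_ring [([451.2, 81.7], [224.0, 245.0], 0.7), ([624.4, 83.4], [144.0, 246.0], 0.63)] 
    S [(([624.7, 85.9], [88.5, 89.8], 102.5), [222.0, 120.0, 265.0, 168.0], 0.57)]
pad_plug [([461.4, -95.0], [222.0, 328.0], 0.58)] 
    S [(([460.5, -98.0], [66.8, 67.8], 166.6), [312.0, 203.0, 347.0, 237.0], 0.9)]
pad_vblock [([457.4, 78.3], [222.0, 246.0], 0.9), ([295.1, 359.3], [297.0, 106.0], 0.79)] 
    S [(([300.8, 358.6], [72.3, 92.9], 123.3), [80.0, 269.0, 133.0, 320.0], 0.93), (([456.5, 80.5], [71.3, 94.6], 112.4), [219.0, 201.0, 268.0, 247.0], 0.79), (([312.1, 198.3], [74.6, 92.1], 114.9), [163.0, 267.0, 213.0, 317.0], 0.59)]
pad_bar [([447.8, -306.2], [231.0, 428.0], 0.8)] 
    S [(([445.8, -313.3], [51.9, 112.8], 84.6), [403.0, 218.0, 460.0, 247.0], 0.84)]
tin [([550.9, 200.3], [176.0, 190.0], 0.75), ([465.5, -97.1], [220.0, 329.0], 0.34)] 
    S [(([537.6, 200.0], [45.1, 46.2], 2.3), [177.0, 168.0, 199.0, 194.0], 0.89), (([466.8, 306.3], [33.4, 46.4], 64.8), [122.0, 204.0, 146.0, 221.0], 0.44)]
loupe [([533.5, -6.6], [187.0, 287.0], 0.71)] 
    S [(([533.9, -5.4], [39.3, 41.9], 1.4), [278.0, 177.0, 297.0, 193.0], 0.85)]
```

View pics/crop.png

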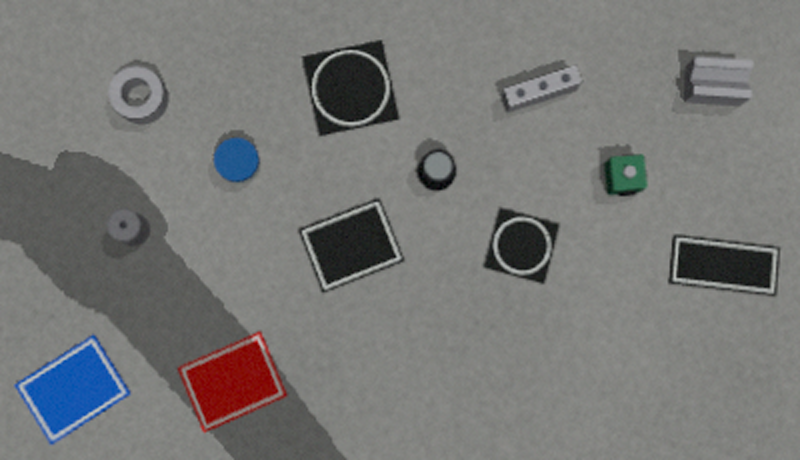

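The crop confirms the choices: black V-pad at crop (351,245), steel ring (136,92), plug (125,226), bar (540,86) and V-block (720,78). I start with the ring.

jog_arm([
  [[-0.043,-0.0155,0.006],4.6],
  [[-0.086,-0.031,0.012],9.2],
  [[-0.129,-0.0465,0.018],13.8],
  [[-0.172,-0.062,0.024],18.4],
  [[-0.215,-0.0775,0.03],23],
], claw=1, grip_force=25)

```text
clock: 2.2
eef_pos: [438.7, 458.9, 192.6]
tcp_rot: [[-0.683, 0.731, 0.0], [0.731, 0.683, 0.001], [0.0, 0.001, -1.0]]
contact_force: [0.1, 0.6, -0.6]
grip_width: 0.996
grip_force: 0.0
```

```bash
cat >> h.py <<'E'
def go(x,y,z,close):
    "print tool-axis shift (mm) and twist (deg) from the measured pose to world x,y,z with closing line at angle close"
    s=ctrl.get_state(); R=np.array(s["tcp_rot"]); d=np.array([x,y,z])-s["eef_pos"]
    a=np.degrees(np.arctan2(R[1,1],R[0,1])); t=(a-close+90)%180-90
    print("at",np.round(s["eef_pos"],1),"close",round(a,1),"t",round(s["clock"],2),"-> shift",np.round(R.T@d,1),"twist",round(t,1),"len",round(np.linalg.norm(d)))
E
python3 -c "
from h import *
go(604,302,145,20)"
```

```text
at [438.7 458.9 192.6] close 43.1 t 2.2 -> shift [-227.5   13.6   47.6] twist 23.1 len 233
```

jog_arm([
  [[-0.0455,0.003,0.0095],4.6],
  [[-0.091,0.0055,0.019],9.2],
  [[-0.1365,0.008,0.0285],13.8],
  [[-0.182,0.011,0.038],18.4],
  [[-0.2275,0.0135,0.0475],23],
])

```text
clock: 2.7
eef_pos: [604.4, 302.6, 144.9]
tcp_rot: [[-0.343, 0.939, 0.0], [0.939, 0.343, 0.001], [0.0, 0.001, -1.0]]
contact_force: [0.6, 0.3, -0.3]
grip_width: 1.001
grip_force: 0.0
```

jog_arm([
  [[0,0,0],0],
])

```text
clock: 2.8
eef_pos: [608.2, 294.7, 143.8]
tcp_rot: [[-0.334, 0.943, 0.002], [0.943, 0.334, -0.006], [-0.007, -0.0, -1.0]]
contact_force: [-0.2, -1.0, -0.1]
grip_width: 0.998
grip_force: 0.0
```

```bash
python3 - <<'E'
from h import *
p=shot("wrist"); cv2.imwrite("pics/w1.png",p["pixels"][:,:,::-1])
print(tip(p,"ring_mid",16),sil(p,"ring_mid",32),tip(p,"plug_mid",24))
go(604,302,145,20)
E
```

```text
[([606.0, 308.0], [192.0, 282.0], 0.81)] [(([606.4, 309.5], [54.3, 56.8], 109.5), [252.0, 158.0, 312.0, 227.0], 0.71)] [([468.0, 307.2], [142.0, 129.0], 0.67)]
at [602.2 305.5 145.1] close 20.4 t 3.0 -> shift [-3.9  0.4  0.1] twist 0.4 len 4
```

View pics/w1.png

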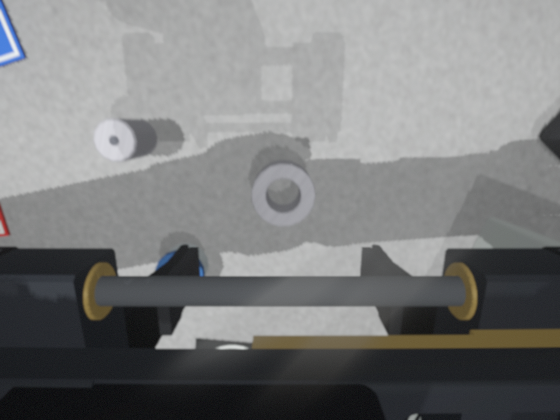

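The wrist view shows the ring at (282,192), the plug at (115,138) and the tin at (185,265) behind the gripper. The arm was still settling, so I settle it and measure once more.

jog_arm([
  [[0,0,0],0],
  [[0,0,0],0],
  [[0,0,0],0],
  [[0,0,0],0],
])

```text
clock: 3.4
eef_pos: [602.9, 304.2, 145.3]
tcp_rot: [[-0.347, 0.938, 0.0], [0.938, 0.347, 0.0], [0.0, 0.0, -1.0]]
contact_force: [-0.6, -0.6, -0.0]
grip_width: 1.001
grip_force: 0.0
```

```bash
python3 - <<'E'
from h import *
p=shot("wrist")
m=sil(p,"ring_mid",32);t=tip(p,"ring_mid",16)
print(t,m,sil(p,"plug_mid",48),tip(p,"plug_mid",24))
x,y=m[0][0][0]; go(x,y,5,20)
E
```

```text
[([608.6, 310.7], [202.0, 288.0], 0.61)] [(([605.7, 308.4], [53.2, 58.2], 132.3), [256.0, 174.0, 316.0, 240.0], 0.77)] [(([474.8, 312.4], [32.3, 49.2], 24.3), [99.0, 130.0, 161.0, 174.0], 0.79)] [([468.5, 310.9], [149.0, 136.0], 0.65), ([605.2, 311.1], [203.0, 285.0], 0.4)]
at [603.2 303.7 145. ] close 20.2 t 3.65 -> shift [  3.5   4.  140. ] twist 0.2 len 140
```

jog_arm([
  [[0.0035,0.004,0.03],0],
  [[0.0035,0.004,0.065],0],
  [[0.0035,0.004,0.1],0],
  [[0.0035,0.004,0.125],0],
  [[0.0035,0.004,0.138],0],
])

```text
clock: 4.15
eef_pos: [604.3, 307.6, 4.3]
tcp_rot: [[-0.346, 0.938, -0.004], [0.938, 0.346, -0.002], [-0.001, -0.004, -1.0]]
contact_force: [0.4, 0.6, -0.3]
grip_width: 1.005
grip_force: 0.0
```

jog_arm([
  [[0,0,0],0],
  [[0,0,0],0],
  [[0,0,0],0],
])

```text
clock: 4.45
eef_pos: [607.1, 309.0, 8.9]
tcp_rot: [[-0.346, 0.938, 0.003], [0.938, 0.346, 0.002], [0.001, 0.003, -1.0]]
contact_force: [0.2, 0.1, 0.9]
grip_width: 0.998
grip_force: 0.0
```

jog_arm([
  [[0,0,0],0],
  [[0,0,0],0],
  [[0,0,0],0],
  [[0,0,0],0],
  [[0,0,0],0],
], claw=0, grip_force=25)

```text
clock: 4.95
eef_pos: [606.0, 308.6, 7.2]
tcp_rot: [[-0.346, 0.938, 0.001], [0.938, 0.346, 0.0], [0.0, 0.001, -1.0]]
contact_force: [2.3, 1.5, -0.8]
grip_width: 0.633
grip_force: 4.3
```

jog_arm([
  [[0,0,0],0],
  [[0,0,0],0],
  [[0,0,0],0],
])

```text
clock: 5.25
eef_pos: [606.0, 308.6, 7.2]
tcp_rot: [[-0.346, 0.938, 0.001], [0.938, 0.346, 0.0], [0.0, 0.001, -1.0]]
contact_force: [0.9, -0.1, 0.2]
grip_width: 0.626
grip_force: 25.5
```

Grip width is 54 mm at 25 N, so the ring is held. I lift it and carry it towards the ring pad.

jog_arm([
  [[0,0,-0.015],0],
  [[0,0,-0.045],0],
  [[0,0,-0.08],0],
  [[0,0,-0.105],0],
  [[0,0,-0.113],0],
])

```text
clock: 5.75
eef_pos: [607.0, 308.8, 123.6]
tcp_rot: [[-0.346, 0.938, 0.004], [0.938, 0.346, 0.002], [0.001, 0.005, -1.0]]
contact_force: [0.6, 0.3, -3.4]
grip_width: 0.627
grip_force: 25.5
```

```bash
python3 -c "
from h import *
go(624.7,86,120,20);print(ctrl.get_state()['grip_width'])"
```

```text
at [607.  308.8 123.6] close 20.2 t 5.75 -> shift [-215.2  -60.5    3.1] twist 0.2 len 224
0.6265979275818252
```

jog_arm([
  [[-0.03,-0.008,0],0],
  [[-0.075,-0.021,0],0],
  [[-0.12,-0.034,0],0],
  [[-0.165,-0.046,0],0],
  [[-0.2,-0.056,0],0],
])

```text
clock: 6.25
eef_pos: [621.1, 97.2, 118.9]
tcp_rot: [[-0.343, 0.939, -0.003], [0.939, 0.343, -0.002], [-0.001, -0.003, -1.0]]
contact_force: [0.7, -0.4, -4.5]
grip_width: 0.633
grip_force: 25.5
```

jog_arm([
  [[-0.015,-0.004,0],0],
  [[-0.015,-0.004,0],0],
  [[-0.015,-0.004,0],0],
  [[-0.015,-0.004,0],0],
  [[-0.015,-0.004,0],0],
])

```text
clock: 6.75
eef_pos: [623.5, 88.5, 119.7]
tcp_rot: [[-0.349, 0.937, -0.001], [0.937, 0.349, 0.001], [0.001, -0.0, -1.0]]
contact_force: [0.8, 0.2, -3.5]
grip_width: 0.63
grip_force: 25.5
```

```bash
python3 - <<'E'
from h import *
p=shot("wrist"); cv2.imwrite("pics/w2.png",p["pixels"][:,:,::-1])
for n in ("pad_ring","pad_vblock"): print(n,tip(p,n,0),sil(p,n,3))
print(tip(p,"ring_mid",120-5+16))
go(624.7,86,120,20)
E
```

```text
pad_ring [([625.2, 86.2], [212.0, 280.0], 0.71)] [(([625.3, 91.5], [82.4, 89.3], 14.9), [230.0, 156.0, 339.0, 251.0], 0.89)]
pad_vblock [([459.1, 83.3], [150.0, 98.0], 0.95)] [(([458.0, 81.9], [73.8, 92.1], 113.5), [43.0, 91.0, 146.0, 204.0], 0.98)]
[([612.6, 120.6], [208.0, 282.0], 0.45)]
at [623.8  86.3 120. ] close 20.3 t 7.05 -> shift [-0.6  0.8  0. ] twist 0.3 len 1
```

View pics/w2.png

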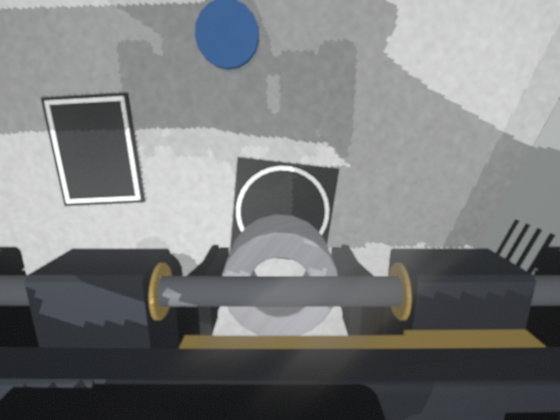

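The wrist view shows the ring held at (281,275), the ring pad outline centred at about (283,210) and the V-pad at (95,150). Both pads agree with the top camera, so I lower the ring.

jog_arm([
  [[0,0.001,0.025],0],
  [[0,0.001,0.06],0],
  [[0,0.001,0.085],0],
  [[0,0.001,0.1],0],
  [[0,0.001,0.104],0],
])

```text
clock: 7.55
eef_pos: [623.7, 86.1, 14.3]
tcp_rot: [[-0.346, 0.938, -0.003], [0.938, 0.346, -0.001], [0.001, -0.003, -1.0]]
contact_force: [-0.1, 0.5, -3.7]
grip_width: 0.625
grip_force: 25.5
```

jog_arm([
  [[0,0,0],0],
  [[0,0,0],0],
  [[0,0,0.003],0],
  [[0,0,0.006],0],
  [[0,0,0.006],0],
])

```text
clock: 8.05
eef_pos: [624.9, 86.3, 10.2]
tcp_rot: [[-0.346, 0.938, 0.0], [0.938, 0.346, 0.0], [0.0, 0.001, -1.0]]
contact_force: [1.0, 0.5, -4.4]
grip_width: 0.622
grip_force: 25.5
```

jog_arm([
  [[0,0,0],0],
  [[0,0,0],0],
])

```text
clock: 8.25
eef_pos: [624.8, 86.3, 10.2]
tcp_rot: [[-0.346, 0.938, 0.0], [0.938, 0.346, 0.0], [0.0, 0.0, -1.0]]
contact_force: [-0.6, 1.7, -3.1]
grip_width: 0.624
grip_force: 25.5
```

jog_arm([
  [[0,0,0.001],0],
  [[0,0,0.001],0],
])

```text
clock: 8.45
eef_pos: [624.8, 86.3, 10.1]
tcp_rot: [[-0.346, 0.938, -0.0], [0.938, 0.346, 0.0], [0.0, 0.0, -1.0]]
contact_force: [-3.8, -0.4, 4.4]
grip_width: 0.627
grip_force: 25.5
```

jog_arm([
  [[0,0,0],0],
  [[0,0,0],0],
  [[0,0,0],0],
  [[0,0,0],0],
  [[0,0,0],0],
], claw=1)

```text
clock: 8.95
eef_pos: [624.9, 86.3, 9.0]
tcp_rot: [[-0.346, 0.938, 0.0], [0.938, 0.346, 0.0], [0.0, 0.0, -1.0]]
contact_force: [-0.2, -0.5, -0.1]
grip_width: 0.965
grip_force: 0.0
```

jog_arm([
  [[0,0,-0.02],0],
  [[0,0,-0.05],0],
  [[0,0,-0.09],0],
  [[0,0,-0.12],0],
  [[0,0,-0.135],0],
])

```text
clock: 9.45
eef_pos: [626.3, 86.4, 147.1]
tcp_rot: [[-0.346, 0.938, 0.005], [0.938, 0.346, 0.001], [-0.001, 0.005, -1.0]]
contact_force: [0.0, 0.0, 0.3]
grip_width: 1.001
grip_force: 0.0
```

jog_arm([
  [[0,0,0],0],
  [[0,0,0],0],
  [[0,0,0],0],
  [[0,0,0],0],
])

```text
clock: 9.85
eef_pos: [623.7, 86.2, 142.1]
tcp_rot: [[-0.346, 0.938, -0.003], [0.938, 0.346, -0.001], [0.0, -0.003, -1.0]]
contact_force: [0.4, -1.0, 0.3]
grip_width: 1.004
grip_force: 0.0
```

```bash
python3 - <<'E'
from h import *
p=shot("wrist"); cv2.imwrite("pics/w3.png",p["pixels"][:,:,::-1])
print(sil(p,"ring_mid",35),sil(p,"pad_ring",3))
go(469,311,150,20)
E
```

```text
[(([624.7, 87.5], [53.6, 58.6], 112.9), [252.0, 177.0, 312.0, 246.0], 0.97)] [(([625.9, 87.8], [87.9, 88.1], 103.9), [236.0, 152.0, 337.0, 254.0], 0.59)]
at [624.3  86.2 143. ] close 20.2 t 10.0 -> shift [264.7 -68.   -6.8] twist 0.2 len 273
```

View pics/w3.png

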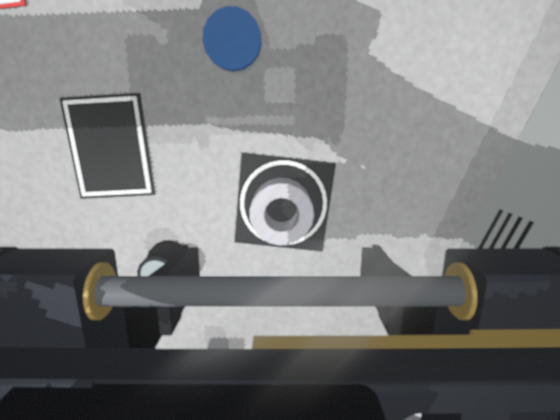

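The ring sits inside its circle: (283,211) in the picture, and 1 mm off the pad centre by measurement. Next is the plug.

jog_arm([
  [[0.04,-0.01,0],0],
  [[0.085,-0.022,0],0],
  [[0.13,-0.034,0],0],
  [[0.175,-0.045,0],0],
  [[0.22,-0.057,0],0],
])

```text
clock: 10.5
eef_pos: [494.0, 274.3, 144.0]
tcp_rot: [[-0.346, 0.938, 0.0], [0.938, 0.346, 0.0], [0.0, 0.0, -1.0]]
contact_force: [0.3, -0.7, -0.3]
grip_width: 1.001
grip_force: 0.0
```

jog_arm([
  [[0.035,-0.009,0],0],
  [[0.045,-0.011,0],0],
  [[0.045,-0.011,0],0],
  [[0.045,-0.011,0],0],
  [[0.045,-0.011,0],0],
])

```text
clock: 11.0
eef_pos: [470.7, 309.3, 144.0]
tcp_rot: [[-0.343, 0.94, 0.001], [0.94, 0.343, -0.001], [-0.001, 0.0, -1.0]]
contact_force: [-0.1, 0.6, 0.6]
grip_width: 1.001
grip_force: 0.0
```

jog_arm([
  [[0,0,0],0],
  [[0,0,0],0],
  [[0,0,0],0],
])

```text
clock: 11.3
eef_pos: [469.7, 310.8, 144.0]
tcp_rot: [[-0.345, 0.939, 0.0], [0.939, 0.345, -0.0], [-0.0, 0.0, -1.0]]
contact_force: [0.3, -0.6, -0.5]
grip_width: 1.0
grip_force: 0.0
```

```bash
python3 - <<'E'
from h import *
p=shot("wrist"); cv2.imwrite("pics/w4.png",p["pixels"][:,:,::-1])
g=cv2.cvtColor(p["pixels"],cv2.COLOR_RGB2GRAY)
d=ctrl.silhouettes("plug_mid",p)[0];m=d["mask"]
print(d["rect"],d["p"],rect(p,m,48),tip(p,"plug_mid",24),tip(p,"plug_mid",24))
x,y=tip(p,"plug_mid",24)[0][0]; go(x,y,14,20)
E
```

```text
[255.9, 190.5, 293.6, 238.8] 0.92 ([465.2, 312.2], [33.0, 41.6], 110.2) [([468.3, 307.2], [212.0, 277.0], 0.72)] [([468.3, 307.2], [212.0, 277.0], 0.72)]
at [469.3 311.4 144.1] close 20.2 t 11.55 -> shift [ -3.6  -2.4 130.1] twist 0.2 len 130
```

View pics/w4.png

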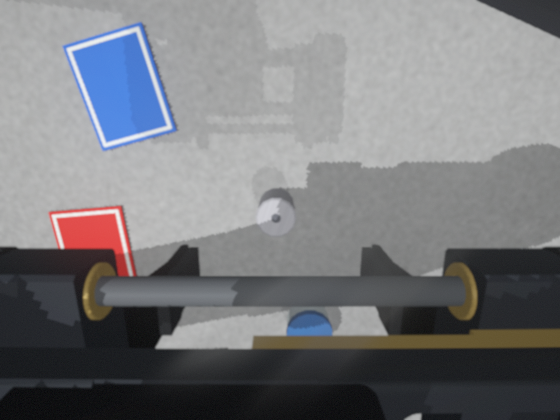

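The wrist view shows the plug's centre mark at (276,217), with nothing close to it. Picking it up.

jog_arm([
  [[-0.0025,-0.003,0.03],0],
  [[-0.0025,-0.003,0.065],0],
  [[-0.0025,-0.003,0.1],0],
  [[-0.0025,-0.003,0.122],0],
  [[-0.0025,-0.003,0.132],0],
])

```text
clock: 12.05
eef_pos: [466.1, 307.2, 9.9]
tcp_rot: [[-0.346, 0.938, -0.003], [0.938, 0.346, -0.002], [-0.001, -0.004, -1.0]]
contact_force: [-0.4, -0.3, 0.1]
grip_width: 1.0
grip_force: 0.0
```

jog_arm([
  [[0,0,0],0],
  [[0,0,0],0],
  [[0,0,0],0],
  [[0,0,0],0],
])

```text
clock: 12.45
eef_pos: [468.1, 308.6, 13.3]
tcp_rot: [[-0.346, 0.938, 0.002], [0.938, 0.346, 0.002], [0.001, 0.002, -1.0]]
contact_force: [-0.3, -0.5, -0.6]
grip_width: 1.003
grip_force: 0.0
```

jog_arm([
  [[0,0,0],0],
  [[0,0,0],0],
  [[0,0,0],0],
  [[0,0,0],0],
  [[0,0,0],0],
], claw=0, grip_force=25)

```text
clock: 12.95
eef_pos: [467.3, 308.0, 12.1]
tcp_rot: [[-0.346, 0.938, -0.0], [0.938, 0.346, 0.0], [0.0, 0.0, -1.0]]
contact_force: [-0.1, 0.2, 0.5]
grip_width: 0.633
grip_force: 0.0
```

jog_arm([
  [[0,0,0],0],
  [[0,0,0],0],
  [[0,0,0],0],
  [[0,0,0],0],
  [[0,0,0],0],
])

```text
clock: 13.45
eef_pos: [467.2, 307.9, 12.0]
tcp_rot: [[-0.346, 0.938, -0.0], [0.938, 0.346, -0.0], [0.0, -0.0, -1.0]]
contact_force: [1.0, -0.4, 0.2]
grip_width: 0.382
grip_force: 25.0
```

jog_arm([
  [[0,0,-0.015],0],
  [[0,0,-0.045],0],
  [[0,0,-0.08],0],
  [[0,0,-0.105],0],
  [[0,0,-0.113],0],
])

```text
clock: 13.95
eef_pos: [468.7, 308.8, 128.4]
tcp_rot: [[-0.346, 0.938, 0.004], [0.938, 0.346, 0.004], [0.002, 0.005, -1.0]]
contact_force: [0.9, 0.2, -4.2]
grip_width: 0.384
grip_force: 25.0
```

```bash
python3 -c "
from h import *
go(461,-97,125,20)"
```

```text
at [468.7 308.8 128.4] close 20.2 t 13.95 -> shift [-378.1 -147.5    1.9] twist 0.2 len 406
```

jog_arm([
  [[-0.03,-0.012,0],0],
  [[-0.075,-0.029,0],0],
  [[-0.12,-0.046,0],0],
  [[-0.165,-0.064,0],0],
  [[-0.21,-0.081,0],0],
])

```text
clock: 14.45
eef_pos: [462.6, 80.9, 124.4]
tcp_rot: [[-0.346, 0.938, -0.002], [0.938, 0.346, -0.0], [0.0, -0.002, -1.0]]
contact_force: [0.6, 0.2, -3.5]
grip_width: 0.383
grip_force: 25.0
```

jog_arm([
  [[-0.045,-0.017,0],0],
  [[-0.09,-0.035,0],0],
  [[-0.13,-0.05,0],0],
  [[-0.155,-0.06,0],0],
  [[-0.168,-0.065,0],0],
])

```text
clock: 14.95
eef_pos: [459.6, -100.4, 124.5]
tcp_rot: [[-0.341, 0.94, -0.002], [0.94, 0.341, -0.001], [-0.0, -0.002, -1.0]]
contact_force: [-0.7, 0.8, -3.7]
grip_width: 0.38
grip_force: 25.0
```

jog_arm([
  [[0,0,0],0],
  [[0,0,0],0],
  [[0,0,0],0],
  [[0,0,0],0],
  [[0,0,0],0],
])

```text
clock: 15.45
eef_pos: [461.1, -96.2, 125.0]
tcp_rot: [[-0.348, 0.938, -0.0], [0.938, 0.348, 0.0], [0.0, -0.0, -1.0]]
contact_force: [-0.1, -0.3, -2.3]
grip_width: 0.384
grip_force: 25.0
```

```bash
python3 - <<'E'
from h import *
p=shot("wrist"); cv2.imwrite("pics/w5.png",p["pixels"][:,:,::-1])
for n in ("pad_plug",): print(n,tip(p,n,0),sil(p,n,3))
go(461,-97.5,125,20)
E
```

```text
pad_plug [([463.0, -101.2], [214.0, 280.0], 0.88)] [(([461.5, -98.2], [65.8, 66.2], 76.1), [229.0, 164.0, 330.0, 239.0], 0.83)]
at [461.1 -96.7 125. ] close 20.3 t 15.6 -> shift [-0.7 -0.4  0. ] twist 0.3 len 1
```

View pics/w5.png

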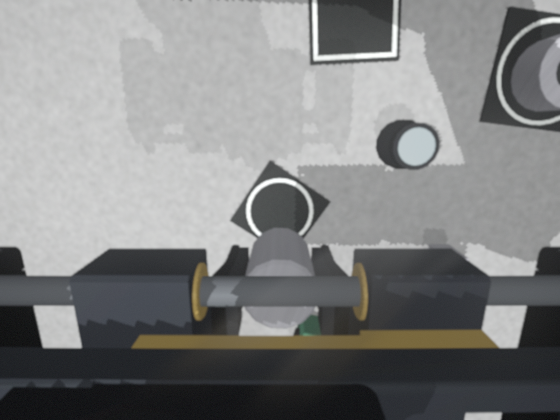

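The plug is held over its pad outline at (281,208), and the loupe at (408,145) is clear. Lowering.

jog_arm([
  [[-0.0015,0,0.025],0],
  [[-0.0015,0,0.06],0],
  [[-0.0015,0,0.085],0],
  [[-0.0015,0,0.1],0],
  [[-0.0015,0,0.104],0],
])

```text
clock: 16.1
eef_pos: [460.5, -98.3, 19.5]
tcp_rot: [[-0.346, 0.938, -0.003], [0.938, 0.346, 0.0], [0.001, -0.003, -1.0]]
contact_force: [0.3, -0.0, -3.6]
grip_width: 0.38
grip_force: 25.0
```

jog_arm([
  [[0,0,0],0],
  [[0,0,0],0],
  [[0,0,0.003],0],
  [[0,0,0.006],0],
  [[0,0,0.006],0],
])

```text
clock: 16.6
eef_pos: [461.5, -98.5, 15.0]
tcp_rot: [[-0.346, 0.938, 0.0], [0.938, 0.346, 0.0], [0.0, 0.0, -1.0]]
contact_force: [0.0, -0.7, -4.4]
grip_width: 0.38
grip_force: 25.0
```

jog_arm([
  [[0,0,0.001],0],
  [[0,0,0.001],0],
  [[0,0,0.001],0],
])

```text
clock: 16.9
eef_pos: [461.6, -98.5, 14.9]
tcp_rot: [[-0.346, 0.938, 0.0], [0.938, 0.346, 0.001], [0.001, 0.0, -1.0]]
contact_force: [-3.5, 0.6, 7.3]
grip_width: 0.383
grip_force: 25.0
```

jog_arm([
  [[0,0,0],0],
  [[0,0,0],0],
  [[0,0,0],0],
  [[0,0,0],0],
  [[0,0,0],0],
], claw=1)

```text
clock: 17.4
eef_pos: [461.7, -98.6, 14.0]
tcp_rot: [[-0.346, 0.938, 0.0], [0.938, 0.346, 0.0], [-0.0, 0.0, -1.0]]
contact_force: [-1.0, 0.3, -0.1]
grip_width: 0.749
grip_force: 0.0
```

jog_arm([
  [[0,0,0],0],
  [[0,0,-0.015],0],
  [[0,0,-0.05],0],
  [[0,0,-0.09],0],
  [[0,0,-0.13],0],
])

```text
clock: 17.9
eef_pos: [461.1, -98.6, 145.1]
tcp_rot: [[-0.346, 0.938, -0.001], [0.938, 0.346, -0.0], [0.0, -0.001, -1.0]]
contact_force: [1.0, -0.2, -1.2]
grip_width: 0.998
grip_force: 0.0
```

jog_arm([
  [[0,0,0],0],
  [[0,0,0],0],
  [[0,0,0],0],
  [[0,0,0],0],
  [[0,0,0],0],
])

```text
clock: 18.4
eef_pos: [460.8, -98.5, 142.9]
tcp_rot: [[-0.346, 0.938, -0.003], [0.938, 0.346, -0.0], [0.001, -0.002, -1.0]]
contact_force: [0.7, 0.2, -0.8]
grip_width: 0.997
grip_force: 0.0
```

```bash
python3 - <<'E'
from h import *
p=shot("wrist"); cv2.imwrite("pics/w6.png",p["pixels"][:,:,::-1])
print(tip(p,"plug_mid",27),sil(p,"plug_mid",51),sil(p,"pad_plug",3))
go(637,-302,145,0)
E
```

```text
[([461.8, -98.9], [211.0, 281.0], 0.81), ([457.5, -94.5], [205.0, 278.0], 0.6), ([621.4, -113.3], [282.0, 435.0], 0.27)] [(([459.2, -93.9], [34.1, 40.9], 110.3), [259.0, 190.0, 300.0, 238.0], 0.84)] [(([461.6, -98.1], [66.4, 66.4], 76.3), [234.0, 158.0, 330.0, 248.0], 0.86)]
at [461.4 -98.6 143.6] close 20.2 t 18.6 -> shift [-251.5   94.5   -1.6] twist 20.2 len 269
```

View pics/w6.png

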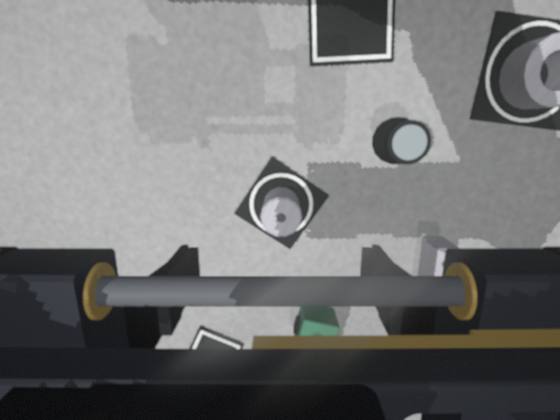

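The plug is centred in its circle (281,205), within 1 mm. Next is the V-block.

jog_arm([
  [[-0.03,0.011,0],0],
  [[-0.075,0.028,0],0],
  [[-0.12,0.045,0],0],
  [[-0.165,0.062,0],0],
  [[-0.205,0.077,0],0],
])

```text
clock: 19.1
eef_pos: [606.0, -266.2, 143.6]
tcp_rot: [[-0.346, 0.938, -0.0], [0.938, 0.346, -0.0], [-0.0, -0.0, -1.0]]
contact_force: [0.3, 0.8, 1.0]
grip_width: 1.002
grip_force: 0.0
```

jog_arm([
  [[-0.03,0.011,0],5],
  [[-0.046,0.017,0],10],
  [[-0.046,0.017,0],15],
  [[-0.046,0.017,0],20],
  [[-0.046,0.017,0],20],
])

```text
clock: 19.6
eef_pos: [636.5, -301.5, 143.2]
tcp_rot: [[-0.004, 1.0, -0.001], [1.0, 0.004, 0.0], [0.0, -0.001, -1.0]]
contact_force: [0.3, 0.6, 0.0]
grip_width: 0.999
grip_force: 0.0
```

jog_arm([
  [[0,0,0],0],
  [[0,0,0],0],
  [[0,0,0],0],
  [[0,0,0],0],
  [[0,0,0],0],
])

```text
clock: 20.1
eef_pos: [636.6, -301.6, 144.1]
tcp_rot: [[-0.004, 1.0, 0.0], [1.0, 0.004, 0.0], [0.0, 0.0, -1.0]]
contact_force: [0.7, 0.5, -0.2]
grip_width: 0.996
grip_force: 0.0
```

```bash
python3 - <<'E'
from h import *
p=shot("wrist"); cv2.imwrite("pics/w7.png",p["pixels"][:,:,::-1])
print(tip(p,"vblock_mid",19),sil(p,"vblock_mid",38))
print(tip(p,"pad_bar",0),sil(p,"pad_bar",3),tip(p,"bar_mid",17.5),sil(p,"bar_mid",35))
go(637,-302,9,0)
E
```

```text
[([637.0, -302.2], [208.0, 280.0], 0.58)] [(([639.9, -298.5], [39.9, 64.7], 87.6), [260.0, 173.0, 309.0, 246.0], 0.85)]
[([447.3, -312.1], [213.0, 86.0], 0.91)] [(([448.4, -302.9], [53.7, 95.2], 84.5), [52.0, 157.0, 114.0, 250.0], 0.74), (([640.5, -307.7], [47.4, 73.3], 89.3), [261.0, 173.0, 308.0, 249.0], 0.63)] [] [(([637.3, -148.1], [22.7, 25.6], 110.3), [263.0, 0.0, 301.0, 37.0], 0.74)]
at [ 636.6 -301.6  144. ] close 0.2 t 20.45 -> shift [ -0.4   0.4 135. ] twist 0.2 len 135
```

View pics/w7.png

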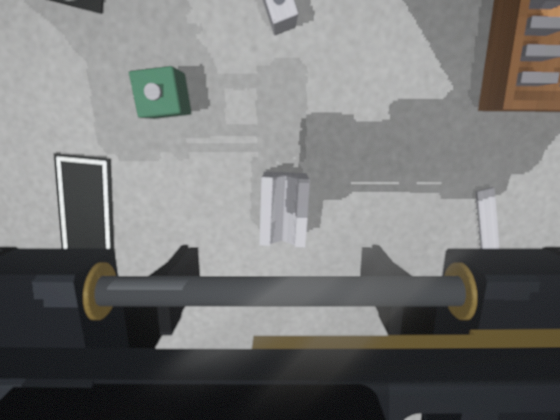

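The V-block is at (285,211), lengthwise along the tool's x. The bar pad (85,205), green base (155,92) and caliper (487,215) are clear of the fingers. Grasping.

jog_arm([
  [[0.0005,0.002,0.03],1],
  [[0.0005,0.002,0.065],1.5],
  [[0.0005,0.002,0.1],1.5],
  [[0.0005,0.002,0.125],1.5],
  [[0.0005,0.002,0.137],1.5],
])

```text
clock: 20.95
eef_pos: [637.1, -300.1, 4.1]
tcp_rot: [[0.022, 1.0, -0.004], [1.0, -0.022, 0.002], [0.002, -0.004, -1.0]]
contact_force: [0.1, -0.1, -0.8]
grip_width: 1.0
grip_force: 0.0
```

jog_arm([
  [[0,0,0],0],
  [[0,0,0],0],
  [[0,0,0],0],
  [[0,0,0],0],
])

```text
clock: 21.35
eef_pos: [639.6, -301.6, 8.7]
tcp_rot: [[0.022, 1.0, 0.003], [1.0, -0.022, -0.001], [-0.001, 0.003, -1.0]]
contact_force: [0.3, 0.8, 0.2]
grip_width: 1.002
grip_force: 0.0
```

jog_arm([
  [[0,0,0],0],
  [[0,0,0],0],
  [[0,0,0],0],
  [[0,0,0],0],
  [[0,0,0],0],
], claw=0, grip_force=30)

```text
clock: 21.85
eef_pos: [638.6, -301.0, 7.0]
tcp_rot: [[0.022, 1.0, -0.0], [1.0, -0.022, 0.0], [0.0, -0.0, -1.0]]
contact_force: [-0.6, -0.4, -0.2]
grip_width: 0.626
grip_force: 0.0
```

jog_arm([
  [[0,0,0],0],
  [[0,0,0],0],
  [[0,0,0],0],
  [[0,0,0],0],
])

```text
clock: 22.25
eef_pos: [639.0, -301.0, 7.0]
tcp_rot: [[0.022, 1.0, 0.001], [1.0, -0.022, -0.0], [-0.0, 0.001, -1.0]]
contact_force: [2.0, 0.0, -1.7]
grip_width: 0.459
grip_force: 30.0
```

jog_arm([
  [[0,0,-0.015],0],
  [[0,0,-0.045],0],
  [[0,0,-0.08],0],
  [[0,0,-0.105],0],
  [[0,0,-0.118],0],
])

```text
clock: 22.75
eef_pos: [639.0, -301.8, 128.0]
tcp_rot: [[0.023, 1.0, 0.003], [1.0, -0.023, -0.001], [-0.001, 0.003, -1.0]]
contact_force: [0.4, -0.3, -4.0]
grip_width: 0.458
grip_force: 30.0
```

```bash
python3 -c "
from h import *
go(457.5,81.5,125,23)"
```

```text
at [ 639.  -301.8  128. ] close -1.3 t 22.75 -> shift [ 379.1 -190.1    2.1] twist -24.3 len 424
```

jog_arm([
  [[0.025,-0.012,0],0],
  [[0.065,-0.033,0],0],
  [[0.106,-0.053,0],0],
  [[0.147,-0.074,0],0],
  [[0.188,-0.094,0],0],
])

```text
clock: 23.25
eef_pos: [546.5, -109.4, 124.3]
tcp_rot: [[0.023, 1.0, -0.002], [1.0, -0.023, 0.001], [0.001, -0.002, -1.0]]
contact_force: [0.9, 0.6, -4.9]
grip_width: 0.455
grip_force: 30.0
```

jog_arm([
  [[0.041,-0.02,0],-5],
  [[0.082,-0.041,0],-10],
  [[0.123,-0.062,0],-15],
  [[0.16,-0.08,0],-20],
  [[0.185,-0.093,0],-24],
])

```text
clock: 23.75
eef_pos: [457.2, 78.5, 124.6]
tcp_rot: [[-0.392, 0.92, -0.003], [0.92, 0.392, 0.001], [0.002, -0.002, -1.0]]
contact_force: [0.6, 0.5, -3.8]
grip_width: 0.451
grip_force: 30.0
```

jog_arm([
  [[0,0,0],0],
  [[0,0,0],0],
  [[0,0,0],0],
  [[0,0,0],0],
  [[0,0,0],0],
])

```text
clock: 24.25
eef_pos: [460.2, 74.9, 125.0]
tcp_rot: [[-0.384, 0.923, -0.0], [0.923, 0.384, -0.0], [-0.0, -0.0, -1.0]]
contact_force: [-0.8, -0.0, -4.2]
grip_width: 0.455
grip_force: 30.0
```

```bash
python3 - <<'E'
from h import *
p=shot("wrist"); cv2.imwrite("pics/w8.png",p["pixels"][:,:,::-1])
for n in ("pad_vblock",): print(n,tip(p,n,0),sil(p,n,3))
go(457.5,81.5,10,23)
E
```

```text
pad_vblock [([455.8, 82.2], [199.0, 278.0], 0.67)] [(([449.2, 99.5], [54.0, 72.3], 24.5), [238.0, 144.0, 323.0, 210.0], 0.97), (([324.7, 175.5], [43.1, 73.8], 22.3), [119.0, 0.0, 219.0, 60.0], 0.63)]
at [460.   75.5 125. ] close 22.7 t 24.4 -> shift [  6.6  -0.  115. ] twist -0.3 len 115
```

View pics/w8.png

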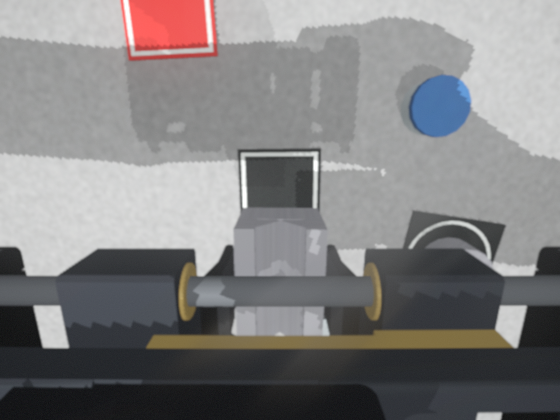

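The V-block is held along the pad's length over the black pad (280,180), which is free. I shift 6.6 mm along the tool's x and lower.

jog_arm([
  [[0.0065,0,0.025],-0.5],
  [[0.0065,0,0.06],-0.5],
  [[0.0065,0,0.085],-0.5],
  [[0.0065,0,0.1],-0.5],
  [[0.0065,0,0.108],-0.5],
])

```text
clock: 24.9
eef_pos: [456.8, 81.7, 15.7]
tcp_rot: [[-0.394, 0.919, -0.002], [0.919, 0.394, -0.001], [0.0, -0.002, -1.0]]
contact_force: [-0.7, 0.0, -3.5]
grip_width: 0.46
grip_force: 30.0
```

jog_arm([
  [[0,0,0],0],
  [[0,0,0],0],
  [[0,0,0.003],0],
  [[0,0,0.006],0],
  [[0,0,0.006],0],
])

```text
clock: 25.4
eef_pos: [457.4, 82.1, 11.1]
tcp_rot: [[-0.395, 0.919, 0.0], [0.919, 0.395, 0.0], [0.0, 0.0, -1.0]]
contact_force: [-1.3, 0.6, -4.0]
grip_width: 0.455
grip_force: 30.0
```

jog_arm([
  [[0,0,0.001],0],
  [[0,0,0.001],0],
  [[0,0,0.002],0],
  [[0,0,0.002],0],
])

```text
clock: 25.8
eef_pos: [457.5, 82.1, 9.8]
tcp_rot: [[-0.394, 0.919, -0.0], [0.919, 0.394, 0.001], [0.001, 0.0, -1.0]]
contact_force: [-2.4, 0.7, 5.8]
grip_width: 0.457
grip_force: 30.0
```

jog_arm([
  [[0,0,0],0],
  [[0,0,0],0],
  [[0,0,0],0],
  [[0,0,0],0],
  [[0,0,0],0],
], claw=1)

```text
clock: 26.3
eef_pos: [457.5, 82.0, 9.0]
tcp_rot: [[-0.394, 0.919, 0.0], [0.919, 0.394, 0.0], [0.0, 0.0, -1.0]]
contact_force: [-0.4, 0.9, 0.6]
grip_width: 0.824
grip_force: 0.0
```

jog_arm([
  [[0,0,0],0],
  [[0,0,-0.015],0],
  [[0,0,-0.05],0],
  [[0,0,-0.09],0],
  [[0,0,-0.135],0],
])

```text
clock: 26.8
eef_pos: [456.5, 81.6, 144.8]
tcp_rot: [[-0.394, 0.919, -0.002], [0.919, 0.394, -0.001], [-0.0, -0.002, -1.0]]
contact_force: [1.3, 1.2, 0.3]
grip_width: 1.001
grip_force: 0.0
```

jog_arm([
  [[0,0,0],0],
  [[0,0,0],0],
  [[0,0,0],0],
  [[0,0,0],0],
  [[0,0,0],0],
])

```text
clock: 27.3
eef_pos: [456.6, 81.7, 142.9]
tcp_rot: [[-0.394, 0.919, -0.002], [0.919, 0.394, -0.001], [0.0, -0.003, -1.0]]
contact_force: [0.3, 0.1, -0.7]
grip_width: 0.998
grip_force: 0.0
```

```bash
python3 - <<'E'
from h import *
p=shot("wrist"); cv2.imwrite("pics/w9.png",p["pixels"][:,:,::-1])
print(tip(p,"vblock_mid",22),sil(p,"vblock_mid",41),sil(p,"pad_vblock",3))
go(628,-113,145,20)
E
```

```text
[([459.8, 81.3], [211.0, 283.0], 0.67)] [(([456.7, 84.4], [40.6, 65.0], 113.3), [257.0, 176.0, 303.0, 250.0], 0.75), (([531.1, 2.5], [29.5, 39.4], 23.3), [302.0, 307.0, 343.0, 338.0], 0.61)] [(([321.6, 181.3], [55.4, 74.1], 22.9), [132.0, 3.0, 225.0, 72.0], 0.94), (([457.0, 81.6], [71.9, 91.0], 113.3), [244.0, 153.0, 319.0, 248.0], 0.86)]
at [457.2  81.8 143.6] close 23.2 t 27.5 -> shift [-246.4   80.1   -1.5] twist 3.2 len 259
```

View pics/w9.png

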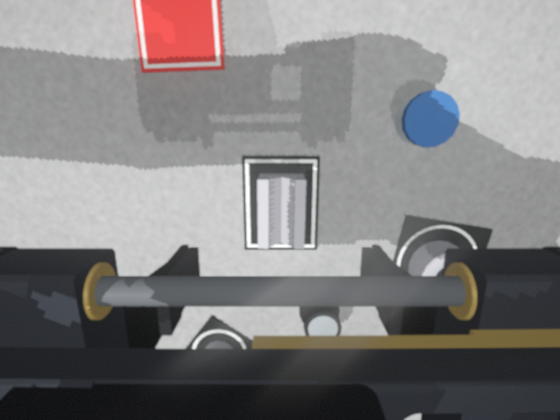

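The V-block lies along the outline (281,205) with margins on all sides: same 113.3° angle and under 1 mm off centre. Now the bar.

jog_arm([
  [[-0.03,0.01,0],0],
  [[-0.075,0.024,0],0],
  [[-0.12,0.039,0],0],
  [[-0.165,0.054,0],0],
  [[-0.205,0.067,0],0],
])

```text
clock: 28.0
eef_pos: [601.1, -81.9, 143.8]
tcp_rot: [[-0.394, 0.919, 0.0], [0.919, 0.394, -0.0], [-0.0, -0.0, -1.0]]
contact_force: [1.4, 0.7, 0.5]
grip_width: 0.996
grip_force: 0.0
```

jog_arm([
  [[-0.03,0.01,0],2],
  [[-0.041,0.013,0],3],
  [[-0.041,0.013,0],3],
  [[-0.041,0.013,0],3],
  [[-0.041,0.013,0],3],
])

```text
clock: 28.5
eef_pos: [627.1, -110.3, 143.8]
tcp_rot: [[-0.348, 0.937, -0.001], [0.937, 0.348, 0.002], [0.002, -0.0, -1.0]]
contact_force: [0.1, -0.9, 0.3]
grip_width: 1.004
grip_force: 0.0
```

jog_arm([
  [[0,0,0],0],
  [[0,0,0],0],
  [[0,0,0],0],
  [[0,0,0],0],
  [[0,0,0],0],
])

```text
clock: 29.0
eef_pos: [627.9, -112.5, 144.1]
tcp_rot: [[-0.346, 0.938, 0.0], [0.938, 0.346, 0.0], [0.0, 0.0, -1.0]]
contact_force: [-0.3, 0.6, 0.8]
grip_width: 1.0
grip_force: 0.0
```

```bash
python3 - <<'E'
from h import *
p=shot("wrist"); cv2.imwrite("pics/w10.png",p["pixels"][:,:,::-1])
print(tip(p,"bar_mid",17.5),sil(p,"bar_mid",35))
go(628,-113,7,20)
E
```

```text
[([630.4, -114.4], [210.0, 281.0], 0.61), ([466.8, -98.1], [130.0, 110.0], 0.22)] [(([626.0, -112.2], [20.9, 82.6], 110.3), [265.0, 162.0, 294.0, 258.0], 0.71)]
at [ 627.9 -112.6  144. ] close 20.2 t 29.15 -> shift [-4.00e-01 -1.00e-01  1.37e+02] twist 0.2 len 137
```

View pics/w10.png

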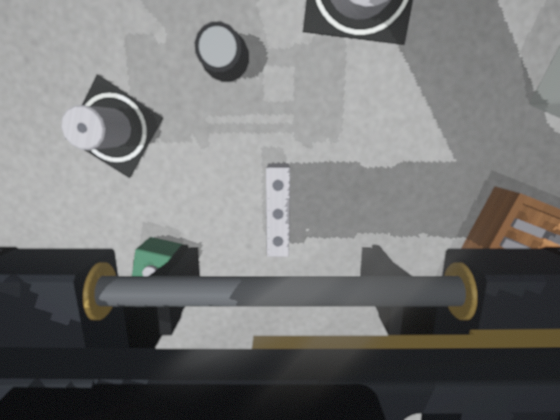

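The bar is at (278,210), aligned with the tool. The green base at (160,258) is close, so I descend with the claw at 0.6.

jog_arm([
  [[0,-0.001,0.03],0],
  [[0,-0.001,0.065],0],
  [[0,-0.001,0.1],0],
  [[0,-0.001,0.125],0],
  [[0,-0.001,0.137],0],
], claw=0.6)

```text
clock: 29.65
eef_pos: [625.4, -112.5, 4.4]
tcp_rot: [[-0.346, 0.938, -0.004], [0.938, 0.346, 0.001], [0.002, -0.004, -1.0]]
contact_force: [-1.0, 0.4, 0.5]
grip_width: 0.644
grip_force: 0.0
```

jog_arm([
  [[0,0,0],0],
  [[0,0,0],0],
  [[0,0,0],0],
  [[0,0,0],0],
])

```text
clock: 30.05
eef_pos: [628.0, -113.0, 8.5]
tcp_rot: [[-0.346, 0.938, 0.003], [0.938, 0.346, -0.0], [-0.001, 0.002, -1.0]]
contact_force: [0.1, 1.3, 0.1]
grip_width: 0.6
grip_force: 0.0
```

jog_arm([
  [[0,0,0],0],
  [[0,0,0],0],
  [[0,0,0],0],
  [[0,0,0],0],
  [[0,0,0],0],
], claw=0, grip_force=30)

```text
clock: 30.55
eef_pos: [626.7, -112.9, 7.0]
tcp_rot: [[-0.346, 0.938, -0.001], [0.938, 0.346, 0.0], [0.0, -0.001, -1.0]]
contact_force: [-2.8, -0.7, 2.6]
grip_width: 0.227
grip_force: 1.7
```

jog_arm([
  [[0,0,0],0],
  [[0,0,0],0],
  [[0,0,0],0],
  [[0,0,0],0],
])

```text
clock: 30.95
eef_pos: [626.7, -112.9, 7.0]
tcp_rot: [[-0.346, 0.938, -0.001], [0.938, 0.346, 0.0], [0.0, -0.001, -1.0]]
contact_force: [-1.3, 0.4, 1.1]
grip_width: 0.227
grip_force: 30.0
```

jog_arm([
  [[0,0,-0.015],0],
  [[0,0,-0.045],0],
  [[0,0,-0.08],0],
  [[0,0,-0.105],0],
  [[0,0,-0.118],0],
])

```text
clock: 31.45
eef_pos: [628.2, -113.1, 127.9]
tcp_rot: [[-0.346, 0.938, 0.004], [0.938, 0.346, -0.0], [-0.002, 0.004, -1.0]]
contact_force: [0.9, -0.5, -3.9]
grip_width: 0.228
grip_force: 30.0
```

```bash
python3 -c "
from h import *
go(446.3,-313,125,-5.4)"
```

```text
at [ 628.2 -113.1  127.9] close 20.2 t 31.45 -> shift [-124.7 -239.9    2.2] twist 25.6 len 270
```

jog_arm([
  [[-0.014,-0.027,0],0],
  [[-0.034,-0.066,0],0],
  [[-0.055,-0.106,0],0],
  [[-0.076,-0.145,0],0],
  [[-0.096,-0.184,0],0],
])

```text
clock: 31.95
eef_pos: [485.8, -267.4, 124.6]
tcp_rot: [[-0.346, 0.938, -0.001], [0.938, 0.346, 0.0], [0.001, -0.001, -1.0]]
contact_force: [1.1, -0.6, -4.1]
grip_width: 0.226
grip_force: 30.0
```

jog_arm([
  [[-0.017,-0.033,0],6],
  [[-0.0285,-0.055,0],12],
  [[-0.0285,-0.055,0],18],
  [[-0.0285,-0.055,0],23],
  [[-0.0285,-0.055,0],25.5],
])

```text
clock: 32.45
eef_pos: [445.1, -312.0, 124.5]
tcp_rot: [[0.095, 0.995, -0.001], [0.995, -0.095, 0.001], [0.001, -0.001, -1.0]]
contact_force: [0.1, 0.2, -3.9]
grip_width: 0.226
grip_force: 30.0
```

jog_arm([
  [[0,0,0],0],
  [[0,0,0],0],
  [[0,0,0],0],
  [[0,0,0],0],
  [[0,0,0],0],
])

```text
clock: 32.95
eef_pos: [445.8, -312.3, 125.0]
tcp_rot: [[0.092, 0.996, -0.0], [0.996, -0.092, 0.0], [0.0, -0.0, -1.0]]
contact_force: [-0.6, 0.9, -3.9]
grip_width: 0.231
grip_force: 30.0
```

```bash
python3 - <<'E'
from h import *
p=shot("wrist")
for n in ("pad_bar",): print(n,tip(p,n,0),sil(p,n,3))
go(446.8,-312.8,10,-5.4)
E
```

```text
pad_bar [] [(([447.7, -301.7], [51.9, 91.0], 84.8), [251.0, 146.0, 308.0, 247.0], 0.89)]
at [ 445.8 -312.3  125. ] close -5.3 t 33.1 -> shift [ -0.4   1.  115. ] twist 0.1 len 115
```

jog_arm([
  [[-0.0005,0.001,0.025],0],
  [[-0.0005,0.001,0.06],0],
  [[-0.0005,0.001,0.085],0],
  [[-0.0005,0.001,0.1],0],
  [[-0.0005,0.001,0.108],0],
])

```text
clock: 33.6
eef_pos: [446.4, -312.7, 15.8]
tcp_rot: [[0.092, 0.996, -0.001], [0.996, -0.092, 0.001], [0.001, -0.001, -1.0]]
contact_force: [0.5, 1.2, -3.9]
grip_width: 0.227
grip_force: 30.0
```

jog_arm([
  [[0,0,0],0],
  [[0,0,0],0],
  [[0,0,0.003],0],
  [[0,0,0.006],0],
  [[0,0,0.006],0],
])

```text
clock: 34.1
eef_pos: [446.8, -312.8, 11.1]
tcp_rot: [[0.092, 0.996, 0.0], [0.996, -0.092, 0.0], [0.0, 0.0, -1.0]]
contact_force: [-0.2, -0.0, -3.9]
grip_width: 0.226
grip_force: 30.0
```

jog_arm([
  [[0,0,0.001],0],
  [[0,0,0.001],0],
  [[0,0,0.002],0],
  [[0,0,0.002],0],
])

```text
clock: 34.5
eef_pos: [446.8, -312.9, 9.9]
tcp_rot: [[0.092, 0.996, 0.0], [0.996, -0.092, 0.001], [0.001, 0.0, -1.0]]
contact_force: [-2.3, 1.5, 4.2]
grip_width: 0.224
grip_force: 30.0
```

jog_arm([
  [[0,0,0],0],
  [[0,0,0],0],
  [[0,0,0],0],
  [[0,0,0],0],
  [[0,0,0],0],
], claw=0.8)

```text
clock: 35.0
eef_pos: [446.8, -313.0, 9.0]
tcp_rot: [[0.092, 0.996, 0.0], [0.996, -0.092, -0.0], [-0.0, 0.0, -1.0]]
contact_force: [0.0, 0.5, 0.6]
grip_width: 0.594
grip_force: 0.0
```

jog_arm([
  [[0,0,0],0],
  [[0,0,-0.015],0],
  [[0,0,-0.05],0],
  [[0,0,-0.09],0],
  [[0,0,-0.135],0],
])

```text
clock: 35.5
eef_pos: [446.0, -312.8, 145.8]
tcp_rot: [[0.092, 0.996, -0.001], [0.996, -0.092, 0.0], [0.0, -0.001, -1.0]]
contact_force: [0.1, 0.1, -0.2]
grip_width: 0.8
grip_force: 0.0
```

jog_arm([
  [[0,0,0],0],
  [[0,0,0],0],
  [[0,0,0],0],
  [[0,0,0],0],
  [[0,0,0],0],
])

```text
clock: 36.0
eef_pos: [446.1, -312.5, 142.9]
tcp_rot: [[0.092, 0.996, -0.002], [0.996, -0.092, 0.001], [0.001, -0.002, -1.0]]
contact_force: [0.4, 1.0, 0.2]
grip_width: 0.803
grip_force: 0.0
```

```bash
python3 - <<'E'
from h import *
p=shot("wrist")
print(tip(p,"bar_mid",20.5),sil(p,"bar_mid",38,1),sil(p,"pad_bar",3,1))
q=shot("top")
for n,z in (("tin",28),("loupe",36)): print(n,sil(q,n,z,1))
a=p["pixels"];b=q["pixels"][100:330,70:470]
c=np.zeros((420,800,3),np.uint8);c[:,:400]=a[:,80:480];c[:230,400:]=b
cv2.imwrite("pics/fin.png",c[:,:,::-1])
E
```

```text
[([446.1, -316.6], [213.0, 280.0], 0.67)] [(([447.1, -311.9], [20.4, 82.6], 84.3), [271.0, 166.0, 296.0, 257.0], 0.6)] []
tin [(([538.7, 200.1], [45.1, 48.2], 2.3), [176.0, 165.0, 201.0, 192.0], 0.7)]
loupe [(([533.9, -6.5], [37.2, 41.8], 1.4), [279.0, 174.0, 299.0, 192.0], 0.62)]
```

View pics/fin.png

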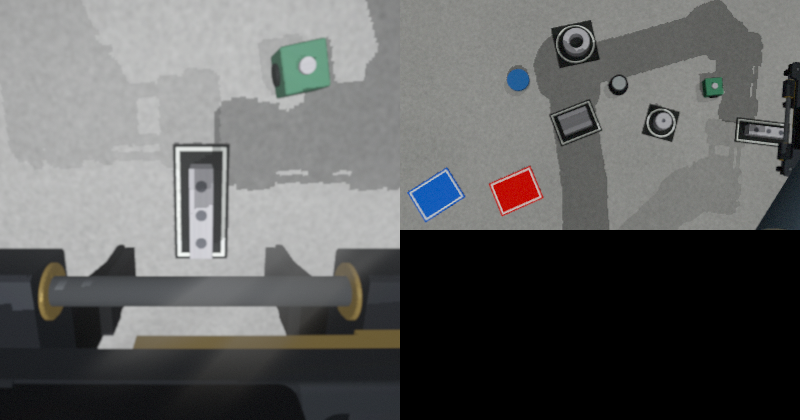

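The bar lies along its outline (left picture, (201,205)), with its measured centre within 1 mm of the pad's and its angle within 0.5°. The top crop shows all four pieces on their pads. Tin and loupe measure where they did at the start, to about 1 mm. Handing in.

```bash
python3 -c "
from workcell import ctrl
print(ctrl.finish_job())"
```

```text
the job is handed in; nothing more can be done
None
```

The ring gauge, setting plug, V-block and parallel bar are each back on their own pad, standing inside the white outline; the tin and loupe were not shifted, and the job was handed in at about 36 s.

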